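# Back the tube carousel up one notch

## Task

The sample carousel was clicked one place too far, so the tube that should be read stands just past the reader. With the fingertips only, lift the pawl out of the ratchet teeth and lay it over, push the wheel back (counterclockwise from above) one notch by a spoke, then flip the pawl down again so that it is fully home in the next notch and that tube stands in front of the reader's window. Do not feed the wheel forward, pinch or force the pawl or the spokes, pull any tube out, or shift the other things on the table.

Things in the scene. Friction and masses are not known exactly. Their poses are not given: they have to be found in the camera images.
- carousel: Hand-indexed tube carousel, fixed; origin at table level on the wheel's vertical axis, z up. Round white foot, radius 88 mm, 13 mm high. In its frame the pawl lies over the -y side of the wheel, and the reader looks in from 70 degrees (from +x toward +y). The wheel feeds clockwise seen from above; BACK is counterclockwise.
- wheel (a joint): Turn of the aluminium wheel, rad: 0 at the start, grows BACK (counterclockwise from above). Ten tube places and ten teeth on its rim (radius 94 mm, crests 82 mm up): one notch is 0.628. With the pawl home it cannot go back: it stops at 0 and, a notch back, at 0.628. A pawl dropped early lies on a tooth's slope and lets it go back to that stop. Stays where left; 1 N at a spoke turns it.
- spoke_0 (a point): Point on one of five level finger spokes on the wheel's rim, 72 degrees apart: steel rod 10 mm thick, 64 mm above the table, from 94 to 124 mm from the axis, then a black ball 16 mm thick at 132 mm. The point is on the rod's centre line 114 mm from the axis, at 150 degrees in the carousel's frame at the start, and turns with the wheel. Below it is only the table.
- pawl (a joint): Angle of the steel pawl, a bell crank, about its level pin, rad: 0 down, fully home in a notch; about 0.2 with its nose on a crest; clear of the teeth above 0.35; past about 1.0 it falls over by itself to its stop at 1.75 and stays there by its weight. Pushed back below about 0.85 it falls home by itself. 60 g; turns easily, about 1 N.
- pawl_pin (a point): Pawl's centre on its pin, (46, -86) mm in the carousel's frame, 92 mm up; the pin runs along that y. The nose arm reaches 46 mm toward -x, the thumb lever 50 mm up. To open: fingertips, lower ends 18 to 24 mm above this point, push the lever level along +x until their front is 36 mm past this point. To close: likewise push the then upright nose arm along -x until 20 mm past this point.
- pawl_thumb (a point): Tip of the pawl's thumb lever, 12 mm wide (18 mm at the tip) and 6 mm thick: with the pawl down it stands up, 13 mm from the pin toward the carousel's -x and 50 mm above it. With the pawl laid over (1.75) it lies back, 51 mm from the pin toward +x and 4 mm above it, and the nose arm (12 mm wide) stands up, its end 7 mm from the pin toward +x and 45 mm above it.
- bracket (a point): Top of the aluminium post, 26x16 mm, that carries the pawl outside the wheel, at (49, -150) mm in the carousel's frame, 101 mm above the table. From it an arm 26 mm wide, top 100 mm above the table, reaches inward over the spokes to y = -97 mm beside the pawl.
- reader_spot (a point): The place before the reader's window where the axis of a tube must stand: 50 mm from the wheel's axis, toward the reader, 80 mm above the table. The reader is a grey head 44x56x52 mm on a pillar, its centre 122 mm farther out, its top 127 mm above the table.
- tube_past: Capped sample tube, 13 mm glass with a 17 mm cap, 112 mm tall, 11 g, standing loose in a sleeve of the wheel (sleeves are 50 mm from the wheel's axis); origin at the centre of its foot, which stands 20 mm above the table; z is up along the tube. This is the tube to be read: at the start one place clockwise of the reader's window.
- tube_now: Capped sample tube, 13 mm glass with a 17 mm cap, 112 mm tall, 11 g, standing loose in a sleeve of the wheel (sleeves are 50 mm from the wheel's axis); origin at the centre of its foot, which stands 20 mm above the table; z is up along the tube. At the start it stands before the reader's window.
- tube_read_a: Capped sample tube, 13 mm glass with a 17 mm cap, 112 mm tall, 11 g, standing loose in a sleeve of the wheel (sleeves are 50 mm from the wheel's axis); origin at the centre of its foot, which stands 20 mm above the table; z is up along the tube. At the start two places clockwise of the window.
- tube_next: Capped sample tube, 13 mm glass with a 17 mm cap, 112 mm tall, 11 g, standing loose in a sleeve of the wheel (sleeves are 50 mm from the wheel's axis); origin at the centre of its foot, which stands 20 mm above the table; z is up along the tube. At the start one place counterclockwise of the window.
- tube_read_b: Capped sample tube, 13 mm glass with a 17 mm cap, 112 mm tall, 11 g, standing loose in a sleeve of the wheel (sleeves are 50 mm from the wheel's axis); origin at the centre of its foot, which stands 20 mm above the table; z is up along the tube. At the start three places clockwise of the window.
- marker: Bystander: red and white marker pen lying on the table, 135 mm long along its y, 17 mm thick; origin on the table under its middle.
- slides: Bystander: blue and grey carton of slides, 62x84x32 mm; origin at the centre of its underside.
- clip: Bystander: binder clip, 32x32x32 mm; origin at the centre of its underside.
- dropper_tall: Bystander: brown dropper bottle, 35 mm thick, 74 mm tall; origin at the centre of its foot.
- dropper_short: Bystander: white dropper bottle, 33 mm thick, 62 mm tall; origin at the centre of its foot.

How it is judged (in metres and radians):
On the way, in this order (a step that is already met when the one before it is completed fails the run):
1. the pawl has been lifted clear of the teeth while the wheel was still where it stood (value of joint pawl above 0.4 rad and value of joint wheel below 0.15 rad), for 0.1 s.
2. the wheel has been pushed back most of a notch (value of joint wheel above 0.42 rad), for 0.05 s.
At the end, for the whole second after the job is handed in: the pawl is down and fully home (under 0.06 rad), the wheel is one notch back (0.51 to 0.69 rad) and at rest, the tube that had gone past stands within 10 mm of the spot before the reader's window, and every tube still stands upright (within 0.2 rad) in its sleeve (value of joint pawl below 0.06 rad and value of joint wheel between 0.508319 and 0.688319 rad and velocity of joint wheel between -0.05 and 0.05 rad/s and horizontal distance between tube_past and reader_spot below 0.01 m and z of each of tube_next, tube_now, tube_past, tube_read_a, tube_read_b in the frame of carousel below 0.03 m and angle between each of tube_next, tube_now, tube_past, tube_read_a, tube_read_b's own z axis and vertical below 0.2 rad); the robot touches nothing.
It fails at once if the wheel is fed forward by more than a third of a notch (value of joint wheel below -0.2 rad).
It fails at once if a tube is pulled up in its sleeve by more than 15 mm (z of any of tube_next, tube_now, tube_past, tube_read_a, tube_read_b in the frame of carousel above 0.035 m).
It fails at once if the pawl is pinched or forced (more than 25 N from the fingers) (contact force between the fingers and pawl above 25 N).
It fails at once if the wheel is pinched or forced (more than 38 N from the fingers) (contact force between the fingers and wheel above 38 N).
It fails at once if a bystander is shifted by more than 25 mm (distance of any of marker, slides, clip, dropper_tall, dropper_short from where it was at the start of the episode above 0.025 m).
It also fails if it takes over 64 s, if anything falls off the work surface, if the arm or the gripper's body presses on something with over 40 N, if the wrist force passes 120 N, or if a joint passes its speed limit or range.

## Robot

A 7-joint arm with a two-finger parallel gripper is mounted at the origin on a cart in front of the work surface, level with it; the furniture and walls round the work are solid. World frame = base frame: x ahead of the robot, y to its left, z up, the work surface at z = 0. Lengths are in mm, angles in degrees, forces in N, time in s.
With the tool pointing down it reaches from about 350 to 900 mm from the base axis. Payload 19.9 kg.
Tool frame: the origin (TCP) lies midway between the tips of the shut fingers; the grasp point (between the pads) lies 19 mm behind it; z points along the fingers, y is the line along which they close (so a half turn about z gives the same grasp; the last joint's range is limited). The gripper opens to 94 mm and grips with 3 to 60 N. Pads are 16 mm wide; open, the fingers measure 119 mm over their backs; the gripper's body (75 mm by 177 mm) begins 78 mm behind the grasp point.
Start: joints at [-71.591, 23.915, -0.59, 92.452, 0.269, 63.638, -3.037], TCP at [221.797, 584.299, 205.425] pointing down, gripper open.
Joint ranges: [-161.28, 161.28], [-22.2, 115.67], [-73.04, 71.86], [3.21, 147.25], [-68.34, 248.33], [10.77, 114.83], [-161.83, 161.83]. Speed limits (degrees/s): [108.29, 108.29, 136.94, 136.94, 172.46, 172.46, 172.46].

## Interface

Orientations are given as [roll, pitch, yaw] about the fixed x, y, z axes, in that order (R = Rz(yaw) Ry(pitch) Rx(roll)).
In Python, from cell import monitor, optics, ticket gives the robot as it stands. The module is installed in compiled form; this text tells all that it offers.
- The arm moves only by the shell command python3 -m pendant 'ROWS'. ROWS is JSON, a list of rows, each an object with "angular": the turn, a rotation vector about the tool's x, y, z in degrees, a list of three; "delta_pos": the shift along the tool's x, y, z in m, a list of three; "gripper": the opening in per cent of the stroke, from 0 (shut) to 100 (fully open). A call has 1 to 10 rows; each row shifts and turns the commanded pose from where the row before left it, along the tool's axes as they then stand; what a row does not reach is not made up. A row lasts 1/8 s, in which the tool goes at most 62.5 mm and 10.7 degrees, less where a joint would pass 70% of its speed; a pose out of reach is approached as far as the arm can. A call is refused whole if a number of a shift passes 0.0625 or a number of a turn 10.7, either way. A call with a gripper value outside its range is refused whole. The fingers move at their own pace and stop on an object; the grip force is fixed at half the most. Time passes only in rows, so rows that do not move let the fingers close. It gives the time, the measured TCP pose, the force, the opening and the grip force at its end, in the units of the state.
- monitor.observe(): the state, without advancing time (a new reading comes with each control period).
- optics.read_camera(name): name is "scene" or "side" or "wrist"; returns (picture, depth): 384x512x3 uint8, blue, green, red; 384x512 float32, mm along the optical axis (not along the pixel's ray), 0 where there is no reading.
- optics.camera_params(name): a dict with "vfov" (degrees; the focal length in pixels is half the picture's height over the tangent of half this angle, whatever the lens; pixels are square), "cx", "cy" (the principal point, pixels), "T" (4x4, takes a point from camera to world coordinates). Camera axes: x right, y down, z forward; pixel columns grow to the right and rows downward; lengths in mm; the calibration is good to about 2 mm. The wrist camera is an equidistant fisheye: a pixel r from the principal point sees the ray r / f radians off the axis. A picture is of the moment at which its call begins: read the wrist's pose just before it. camera_params takes no time and is no camera call; for the wrist camera it gives the pose at the moment of the call.
- ticket.job_done(): hands the job in; it is judged then, once.
The state is a dict: "time": time; "joint_pos": joint angles; "qvel": joint speeds; "joint_efforts": joint torques, N m; "tool_pos": TCP position; "tool_rot": TCP orientation; "force": force on the tool from outside, world axes, zero at the start; "torque": the same for the moment, N m; "opening": opening from 0.0 (shut) to 1.0 (fully open); "grip_force": force on a finger pad.
Only numpy, scipy, OpenCV 4.12 (cv2) and the standard library are available. Lean on these libraries where they do the work, as an engineer would, in place of code of your own. Each camera call takes 0.05 s, during which the arm holds its last target. There are 200 camera calls.

## Working session

There is one attempt and no reset: what is moved stays moved. The work goes in short steps, Python scripts to look and compute and a shell command to move; the robot and the scene stay as the last step left them, time stands still between calls to the robot, and variables do not carry over. Pictures are saved under pics/ and viewed, at most 10 in all, crops included, and the job is handed in when it is done.

```bash
mkdir -p pics; cat > h.py <<'E'
import numpy as np, cv2
from cell import monitor, optics, ticket
def grab(n):
    P=optics.camera_params(n); im,d=optics.read_camera(n); return im,d,P
def cloud(d,P):
    h,w=d.shape; f=h/2/np.tan(np.radians(P['vfov'])/2)
    v,u=np.mgrid[:h,:w]; X=np.stack([(u-P['cx'])/f*d,(v-P['cy'])/f*d,d],-1)
    T=np.array(P['T']); W=X@T[:3,:3].T+T[:3,3]; W[d==0]=np.nan; return W
E
python3 - <<'E'
from h import *
s=monitor.observe(); print(s['time'],s['tool_pos'],s['tool_rot'],s['opening'])
for n in('scene','side'):
    im,d,P=grab(n); np.savez(n+'0.npz',im=im,d=d,W=cloud(d,P)); cv2.imwrite(f'pics/{n}0.png',im)
    print(n,np.round(P['T'],2).tolist(),P['vfov'],P['cx'],P['cy'])
a=cv2.imread('pics/scene0.png');b=cv2.imread('pics/side0.png')
E
```

```text
0.0 [221.6753097  583.99328155 204.87072578] [-1.79934486e+02  3.14925582e-03  1.59213819e+02] 0.9977538853990878
scene [[0.73, -0.38, 0.57, -158.88], [-0.68, -0.39, 0.62, -703.77], [-0.01, -0.84, -0.55, 773.5], [0.0, 0.0, 0.0, 1.0]] 51.39306622923352 255.1002413575753 189.9727210712608
side [[1.0, -0.05, 0.07, 456.91], [-0.09, -0.4, 0.91, -1022.49], [-0.02, -0.91, -0.41, 584.33], [0.0, 0.0, 0.0, 1.0]] 47.7673583506177 261.41873330000925 189.4956057025495
```

View pics/scene0.png

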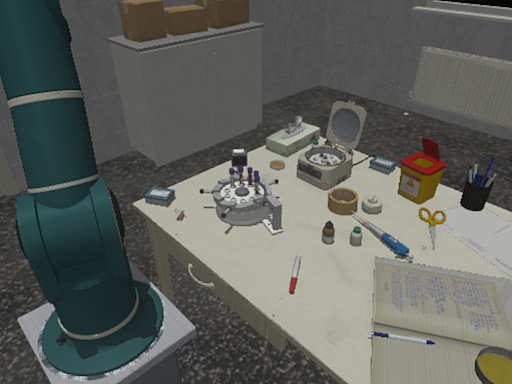

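View pics/side0.png

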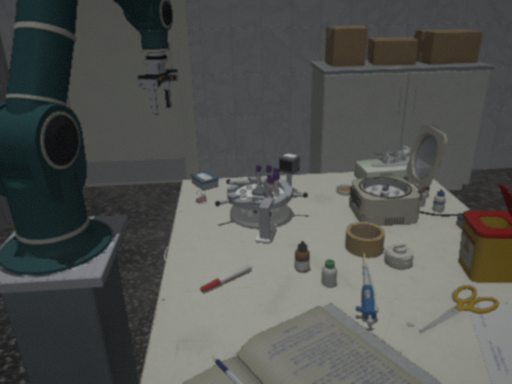

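The carousel is at about (243,200) in scene and (262,200) in side. The bracket post is toward the viewer, at scene (277,212) and side (265,222), and the reader is behind, at scene (239,158) and side (290,163). Next I'll take enlarged crops and measurements.

```bash
python3 - <<'E'
from h import *
out=[]
for n,(u0,v0) in (('scene',(190,140)),('side',(205,145))):
    z=np.load(n+'0.npz'); c=z['im'][v0:v0+105,u0:u0+110]; out.append(cv2.resize(c,(400,382),interpolation=cv2.INTER_CUBIC))
    W=z['W'][v0:v0+105,u0:u0+110].reshape(-1,3); I=z['im'][v0:v0+105,u0:u0+110].reshape(-1,3).astype(int)
    hsv=cv2.cvtColor(z['im'][v0:v0+105,u0:u0+110],cv2.COLOR_BGR2HSV)
    m=((hsv[...,0]>120)&(hsv[...,0]<165)&(hsv[...,1]>60)).astype(np.uint8)
    k,l,st,ce=cv2.connectedComponentsWithStats(m)
    Wi=z['W'][v0:v0+105,u0:u0+110]
    for i in range(1,k):
        if st[i,4]>6: print(n,'cap',ce[i]+[u0,v0],st[i,4],np.nanmedian(Wi[l==i],0).round(1))
    for lo,hi in((60,80),(80,90),(90,105),(105,120),(120,128),(128,140),(140,160)):
        q=W[(W[:,2]>lo)&(W[:,2]<hi)]; print(lo,hi,len(q),np.nanpercentile(q,[2,50,98],0).round(0).tolist() if len(q) else '')
cv2.imwrite('pics/c0.png',np.hstack(out))
E
```

```text
scene cap [240.1875 168.5   ] 32 [568.4 155.8 125.6]
scene cap [249.47826087 170.13043478] 23 [584.2 127.1 125.1]
scene cap [231.54166667 170.875     ] 24 [537.5 162.3 124.8]
scene cap [256. 176.] 45 [565.9  78.6 128.3]
60 80 1541 [[439.0, -43.0, 61.0], [525.0, 108.0, 69.0], [656.0, 211.0, 79.0]]
80 90 248 [[454.0, -49.0, 80.0], [541.0, 116.0, 83.0], [658.0, 249.0, 90.0]]
90 105 308 [[517.0, -49.0, 90.0], [548.0, 23.0, 98.0], [651.0, 248.0, 104.0]]
105 120 119 [[539.0, 17.0, 105.0], [618.0, 223.0, 114.0], [654.0, 255.0, 120.0]]
120 128 154 [[535.0, 29.0, 121.0], [627.0, 232.0, 125.0], [671.0, 275.0, 128.0]]
128 140 103 [[535.0, 17.0, 128.0], [574.0, 128.0, 130.0], [655.0, 256.0, 138.0]]
140 160 5 [[541.0, 19.0, 142.0], [543.0, 25.0, 142.0], [545.0, 30.0, 143.0]]
side cap [257.96 167.84] 25 [541.1 162.4 125.7]
side cap [268.24 168.32] 25 [570.6 151.  127.7]
side cap [273.33333333 175.79569892] 93 [581.6  93.8 128.1]
60 80 1488 [[433.0, -180.0, 61.0], [530.0, 95.0, 70.0], [661.0, 227.0, 79.0]]
80 90 277 [[460.0, -49.0, 80.0], [567.0, 113.0, 83.0], [672.0, 247.0, 90.0]]
90 105 389 [[520.0, -49.0, 90.0], [556.0, 28.0, 98.0], [673.0, 248.0, 104.0]]
105 120 157 [[541.0, 18.0, 105.0], [626.0, 226.0, 115.0], [678.0, 252.0, 120.0]]
120 128 175 [[538.0, 20.0, 120.0], [620.0, 227.0, 125.0], [673.0, 271.0, 128.0]]
128 140 124 [[537.0, 18.0, 128.0], [577.0, 127.0, 131.0], [658.0, 264.0, 139.0]]
140 160 6 [[541.0, 18.0, 140.0], [544.0, 24.0, 142.0], [547.0, 30.0, 143.0]]
```

View pics/c0.png

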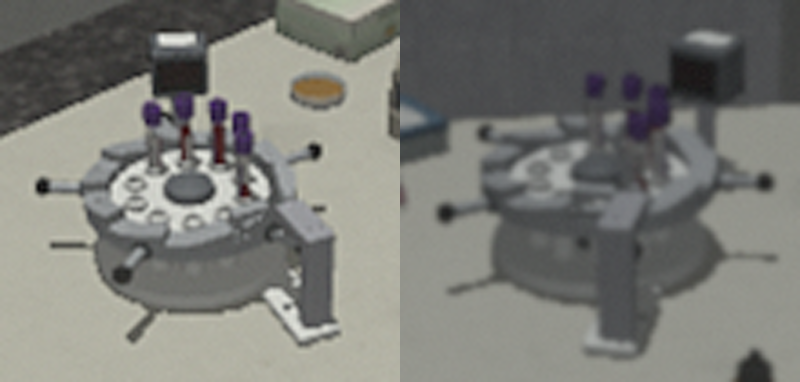

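```bash
python3 - <<'E'
from h import *
from scipy.optimize import least_squares
A=[]
for n,(u0,v0) in (('scene',(190,140)),('side',(205,145))):
    z=np.load(n+'0.npz'); W=z['W'][v0:v0+105,u0:u0+110].reshape(-1,3); A.append(W[~np.isnan(W[:,0])])
    im=z['im'][v0:v0+105,u0:u0+110]; 
    m=(im.max(2)<50).astype(np.uint8); k,l,st,ce=cv2.connectedComponentsWithStats(m)
    P=None; Wi=z['W'][v0:v0+105,u0:u0+110]
    for i in range(1,k):
        w=Wi[l==i]; 
        if 5<st[i,4]<80: print(n,ce[i]+[u0,v0],st[i,4],np.nanmedian(w,0).round(1))
for W in A:
    near=np.hypot(W[:,0]-550,W[:,1]-105)
    rim=W[(W[:,2]>78)&(W[:,2]<85)&(near<110)&(near>60)]
    # floor disk / foot outer; circle with fixed outer radius 94 via robust: use angular-bin outer
    br=W[(W[:,2]>96)&(W[:,2]<104)&(W[:,1]<40)]
    rd=W[(W[:,2]>121)&(W[:,2]<132)&(W[:,1]>190)]
    print('bracket top',len(br),cv2.minAreaRect(br[:,:2].astype(np.float32)))
    print('reader top',len(rd),cv2.minAreaRect(rd[:,:2].astype(np.float32)))
    c=np.array([550,105.])
    for _ in range(8):
        v=rim[:,:2]-c;a=(np.degrees(np.arctan2(v[:,1],v[:,0]))//10).astype(int);r=np.hypot(*v.T)
        o=np.array([rim[a==k][np.argsort(r[a==k])[-2],:2] for k in set(a) if (a==k).sum()>3])
        s=least_squares(lambda p:np.hypot(*(o-p[:2]).T)-94,c,loss='soft_l1',f_scale=2); c=s.x
    print('rim',len(o),c,np.round(s.fun,0))
    print('pawl', W[(W[:,2]>105)&(W[:,1]<45)].round(0).tolist()[::3])
E
```

```text
scene [276.28571429 180.85714286] 7 [665.3  86.4  67.9]
scene [201.125 191.125] 8 [447.  211.6  65.4]
scene [223.36363636 214.90909091] 11 [415.7  60.9  67.5]
side [217.125 203.125] 8 [419.1  61.4  67.6]
side [302.         246.75675676] 37 [ 613.  -184.3   63.2]
bracket top 127 ((545.4217529296875, -7.301837921142578), (44.88105392456055, 85.39632415771484), 5.70853328704834)
reader top 103 ((643.3509521484375, 249.25601196289062), (46.43211364746094, 55.143218994140625), 54.77255630493164)
rim 18 [540.49264595 115.73973131] [ -3.  -0.   1. -11.  -1.   0.  -3.  -2.  -1.  -4.   0. -13.   0.   1.
  -1.  -2.  -5. -11.]
pawl [[545.0, 30.0, 143.0], [544.0, 29.0, 137.0], [545.0, 30.0, 133.0], [546.0, 18.0, 138.0], [547.0, 19.0, 133.0], [546.0, 18.0, 131.0], [544.0, 15.0, 129.0], [551.0, 19.0, 121.0], [549.0, 16.0, 120.0], [550.0, 17.0, 115.0], [552.0, 19.0, 110.0], [551.0, 19.0, 106.0]]
bracket top 145 ((544.302001953125, -7.3710784912109375), (45.69534683227539, 89.07077026367188), 9.3851957321167)
reader top 108 ((643.896484375, 249.39242553710938), (41.809391021728516, 57.233951568603516), 52.10197448730469)
rim 17 [540.88506038 115.38688975] [-5. -2.  2. -7. -7. -1.  0. -3. -6. -1. -2. -2. -3. -0. -3. -6. -5.]
pawl [[545.0, 30.0, 142.0], [544.0, 21.0, 143.0], [541.0, 19.0, 141.0], [550.0, 28.0, 137.0], [546.0, 22.0, 137.0], [546.0, 19.0, 135.0], [543.0, 18.0, 133.0], [552.0, 26.0, 129.0], [549.0, 17.0, 130.0], [549.0, 18.0, 127.0], [549.0, 22.0, 122.0], [546.0, 21.0, 120.0], [555.0, 28.0, 117.0], [554.0, 25.0, 115.0], [554.0, 19.0, 115.0], [554.0, 18.0, 112.0], [553.0, 15.0, 111.0], [554.0, 19.0, 106.0]]
```

Carousel axis ≈ (540.5, 115.5), yaw ≈ -17.5° (from the rim, balls and reader). The predicted pawl tip (546, 23, 142) matches the measured one (544.5, 25, 142). With tool yaw 162.5, the tool axes are carousel (-x, +y, -z). I'm moving closer with the fingers shut.

```bash
python3 -m pendant '[{"angular":[0,0,-3.3],"delta_pos":[0,0,0],"gripper":0},{"angular":[0,0,0],"delta_pos":[-0.042,-0.041,0],"gripper":0},{"angular":[0,0,0],"delta_pos":[-0.042,-0.041,0],"gripper":0},{"angular":[0,0,0],"delta_pos":[-0.042,-0.041,0],"gripper":0},{"angular":[0,0,0],"delta_pos":[-0.042,-0.041,0],"gripper":0},{"angular":[0,0,0],"delta_pos":[-0.042,-0.041,0],"gripper":0},{"angular":[0,0,0],"delta_pos":[-0.042,-0.041,0],"gripper":0},{"angular":[0,0,0],"delta_pos":[-0.042,-0.041,0],"gripper":0},{"angular":[0,0,0],"delta_pos":[-0.042,-0.041,0],"gripper":0},{"angular":[0,0,0],"delta_pos":[0,0,0],"gripper":0}]'
cat >> h.py <<'E'
C=np.array([540.5,115.5]); YAW=np.radians(-17.5)
def tocar(p):
    d=np.asarray(p)[...,:2]-C; c,s=np.cos(YAW),np.sin(YAW); return np.stack([c*d[...,0]+s*d[...,1],-s*d[...,0]+c*d[...,1],np.asarray(p)[...,2]],-1)
def fish(d,P):
    h,w=d.shape; f=h/2/np.tan(np.radians(P['vfov'])/2); v,u=np.mgrid[:h,:w]
    x=u-P['cx'];y=v-P['cy'];r=np.hypot(x,y)+1e-9;k=np.tan(np.minimum(r/f,1.5))/r
    T=np.array(P['T']);W=np.stack([x*k*d,y*k*d,d],-1)@T[:3,:3].T+T[:3,3];W[d==0]=np.nan;return W
E
python3 - <<'E'
from h import *
s=monitor.observe(); print(s['time'],s['tool_pos'],s['tool_rot'],tocar(s['tool_pos']),s['opening'])
im,d,P=grab('wrist'); W=fish(d,P); cv2.imwrite('pics/w0.png',im); np.savez('w0.npz',im=im,W=W)
E
```

```text
time: 1.35
tool_pos: [445.1, 166.7, 205.4]
tool_rot: [-180.0, 0.0, 162.2]
force: [-0.1, 0.1, -0.2]
opening: 0.011
grip_force: 0.0
1.35 [445.13506675 166.6881435  205.43869689] [-1.79958614e+02  2.89650288e-02  1.62160062e+02] [-106.34372497   20.14221164  205.43869689] 0.01056585828094521
```

View pics/w0.png

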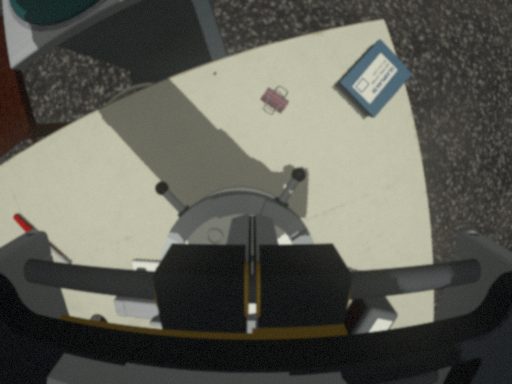

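The wrist picture shows the spoke balls at (162,188), the 222° spoke, and (298,174), which is spoke_0. The slides and clip are well away above. I'll check the balls against the calibration by casting rays onto z=64.

```bash
python3 - <<'E'
from h import *
P=optics.camera_params('wrist'); T=np.array(P['T']); f=192/np.tan(np.radians(P['vfov'])/2)
im=np.load('w0.npz')['im']; m=(im.max(2)<45).astype(np.uint8); m[230:]=0; m[:150]=0
k,l,st,ce=cv2.connectedComponentsWithStats(m)
for i in range(1,k):
    if st[i,4]<25 : continue
    x,y=ce[i]-[P['cx'],P['cy']]; r=np.hypot(x,y); th=r/f
    d=T[:3,:3]@[x/r*np.sin(th),y/r*np.sin(th),np.cos(th)]; p=T[:3,3]+d*(64-T[2,3])/d[2]
    c=tocar(p); print(ce[i],st[i,4],p.round(1),c.round(1),np.hypot(*c[:2]),np.degrees(np.arctan2(c[1],c[0]))%360)
E
```

```text
[162.44117647 186.88235294] 34 [417.3  70.4  64. ] [-103.9  -80.1   64. ] 131.17903438211079 217.62041681886987
```

```bash
python3 - <<'E'
from h import *
P=optics.camera_params('wrist'); T=np.array(P['T']); f=192/np.tan(np.radians(P['vfov'])/2)
print(P['vfov'],f,T.round(2).tolist())
z=np.load('w0.npz');W=z['W'];im=z['im']
for u,v in((162,188),(160,187),(298,174),(215,235),(372,315),(378,80),(274,98)):
    x,y=u-P['cx'],v-P['cy']; r=np.hypot(x,y); th=r/f
    d=T[:3,:3]@[x/r*np.sin(th),y/r*np.sin(th),np.cos(th)]; p=T[:3,3]+d*(64-T[2,3])/d[2]
    print(u,v,im[v,u],p.round(1),tocar(p).round(1),'depth',W[v,u].round(1),tocar(W[v,u]).round(1))
# compare table and clip/slides with scene cams
for n,u,v in(('scene',160,196),('side',205,181)):
    print(n,np.load(n+'0.npz')['W'][v,u])
E
```

```text
65.70646984690485 297.3186396354542 [[0.3, 0.93, 0.22, 378.93], [0.95, -0.3, -0.07, 189.71], [-0.0, 0.23, -0.97, 383.76], [0.0, 0.0, 0.0, 1.0]]
162 188 [42 48 48] [418.4  69.4  64. ] [-102.6  -80.7   64. ] depth [418.4  69.3  70.1] [-102.6  -80.8   70.1]
160 187 [37 40 37] [416.5  67.5  64. ] [-103.8  -83.    64. ] depth [416.5  67.7  70.5] [-103.8  -82.9   70.5]
298 174 [51 54 52] [450.  220.1  64. ] [-117.8   72.5   64. ] depth [449.6 217.1  70.8] [-117.2   69.6   70.8]
215 235 [113 121 119] [490. 109.  64.] [-46.2 -21.4  64. ] depth [490.8 106.5  64.2] [-44.7 -23.6  64.2]
372 315 [101 102  97] [676.1 272.5  64. ] [ 82.1 190.5  64. ] depth [620.  253.7 125.8] [ 34.2 155.7 125.8]
378 80 [190 205 204] [373.5 340.4  64. ] [-226.9  164.3   64. ] depth [374.6 353.3  32. ] [-229.8  176.9   32. ]
274 98 [100 102 128] [363.1 219.2  64. ] [-200.4   45.6   64. ] depth [361.1 223.   -0.8] [-203.4   48.6   -0.8]
scene [359.4229224  329.53177139  30.80921864]
side [375.58317991 309.85798179  31.12779811]
```

The views agree better once ball radius is allowed for: axis ≈ (540, 118.5), yaw -17.8. Next I go behind the thumb lever and down to 20 mm above the pin.

```bash
sed -i 's/540.5,115.5/540.0,118.5/; s/-17.5/-17.8/' h.py; python3 -m pendant '[{"angular":[0,0,0],"delta_pos":[-0.038,-0.034,0],"gripper":0},{"angular":[0,0,0],"delta_pos":[-0.038,-0.034,0],"gripper":0},{"angular":[0,0,0],"delta_pos":[-0.037,-0.035,0],"gripper":0},{"angular":[0,0,0],"delta_pos":[0,0,0],"gripper":0},{"angular":[0,0,0],"delta_pos":[0,0,0.03],"gripper":0},{"angular":[0,0,0],"delta_pos":[0,0,0.03],"gripper":0},{"angular":[0,0,0],"delta_pos":[0,0,0.02],"gripper":0},{"angular":[0,0,0],"delta_pos":[0,0,0.013],"gripper":0},{"angular":[0,0,0],"delta_pos":[0,0,0],"gripper":0}]'
python3 - <<'E'
from h import *
s=monitor.observe(); print(s['time'],tocar(s['tool_pos']).round(1),s['tool_rot'],s['force'])
z=[]
for n,(u0,v0) in (('scene',(200,120)),('side',(215,130))):
    im,d,P=grab(n); z.append(cv2.resize(im[v0:v0+110,u0:u0+110],(400,400),interpolation=cv2.INTER_CUBIC))
cv2.imwrite('pics/c1.png',np.hstack(z))
E
```

```text
time: 2.52
tool_pos: [520.0, 39.2, 111.9]
tool_rot: [-180.0, -0.1, 162.6]
force: [-0.6, -0.4, -0.7]
opening: 0.004
grip_force: 0.0
2.525 [  5.2 -81.7 111.9] [-1.79970622e+02 -7.06729096e-02  1.62578767e+02] [-0.56365603 -0.35452398 -0.71856565]
```

View pics/c1.png

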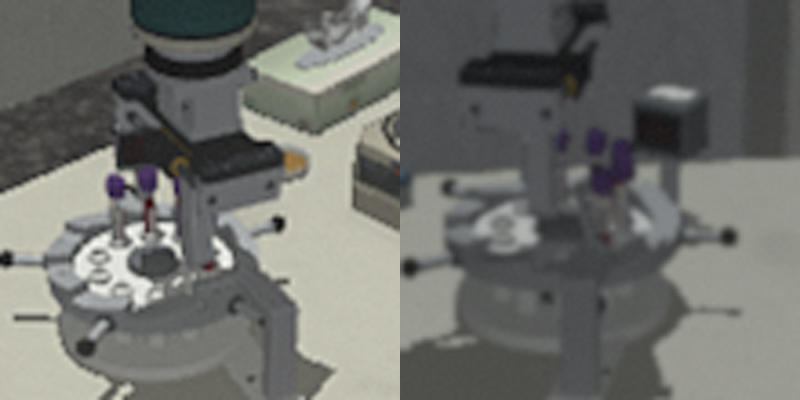

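The fingers are down beside the lever and clear of the tubes and bracket. I push along carousel +x with a small y correction.

```bash
python3 -m pendant '[{"angular":[0,0,0],"delta_pos":[-0.004,-0.004,0],"gripper":0},{"angular":[0,0,0],"delta_pos":[-0.007,0,0],"gripper":0},{"angular":[0,0,0],"delta_pos":[-0.007,0,0],"gripper":0},{"angular":[0,0,0],"delta_pos":[-0.007,0,0],"gripper":0},{"angular":[0,0,0],"delta_pos":[-0.007,0,0],"gripper":0},{"angular":[0,0,0],"delta_pos":[-0.007,0,0],"gripper":0}]'
python3 -m pendant '[{"angular":[0,0,0],"delta_pos":[-0.007,0,0],"gripper":0},{"angular":[0,0,0],"delta_pos":[-0.007,0,0],"gripper":0},{"angular":[0,0,0],"delta_pos":[-0.007,0,0],"gripper":0},{"angular":[0,0,0],"delta_pos":[-0.007,0,0],"gripper":0},{"angular":[0,0,0],"delta_pos":[-0.003,0,0],"gripper":0},{"angular":[0,0,0],"delta_pos":[0,0,0],"gripper":0},{"angular":[0,0,0],"delta_pos":[0,0,0],"gripper":0},{"angular":[0,0,0],"delta_pos":[0,0,0],"gripper":0}]'
python3 -c "
from h import *
s=monitor.observe(); print(s['time'],tocar(s['tool_pos']).round(1),s['force'])"
```

```text
time: 3.38
tool_pos: [557.0, 22.6, 112.4]
tool_rot: [-180.0, -0.0, 162.5]
force: [0.1, -0.5, -0.2]
opening: 0.002
grip_force: 0.1
time: 4.38
tool_pos: [586.0, 13.5, 112.5]
tool_rot: [-180.0, -0.0, 162.5]
force: [-0.1, 0.7, -0.5]
opening: 0.009
grip_force: 0.0
4.375 [ 75.9 -85.9 112.5] [-0.10205945  0.70865067 -0.48339565]
```

```bash
python3 -m pendant '[{"angular":[0,0,0],"delta_pos":[0,0,-0.03],"gripper":0},{"angular":[0,0,0],"delta_pos":[0,0,-0.03],"gripper":0},{"angular":[0,0,0],"delta_pos":[0.034,0.035,0],"gripper":0},{"angular":[0,0,0],"delta_pos":[0.034,0.035,0],"gripper":0},{"angular":[0,0,0],"delta_pos":[0.034,0.035,0],"gripper":0},{"angular":[0,0,0],"delta_pos":[0.034,0.035,0],"gripper":0},{"angular":[0,0,0],"delta_pos":[0.035,0.036,0],"gripper":0},{"angular":[0,0,0],"delta_pos":[0,0,0],"gripper":0},{"angular":[0,0,0],"delta_pos":[0,0,0],"gripper":0}]'
python3 - <<'E'
from h import *
s=monitor.observe(); print(s['time'],tocar(s['tool_pos']).round(1),s['force'])
for n in ('scene','side'):
    im,d,P=grab(n); c=tocar(cloud(d,P)).reshape(-1,3)
    q=c[(c[:,2]>104)&(c[:,2]<160)&(c[:,1]<-70)&(c[:,1]>-110)&(abs(c[:,0]-46)<70)]
    print(n,len(q),q.round(0).tolist()[::2])
E
```

```text
time: 5.5
tool_pos: [476.1, 232.1, 172.5]
tool_rot: [-180.0, 0.0, 162.5]
force: [-0.6, 0.0, -0.4]
opening: 0.002
grip_force: 0.0
5.5 [-95.5  88.7 172.5] [-0.60939206  0.02085626 -0.37985122]
scene 55 [[37.0, -79.0, 136.0], [40.0, -87.0, 140.0], [47.0, -87.0, 138.0], [53.0, -88.0, 137.0], [35.0, -90.0, 139.0], [41.0, -91.0, 138.0], [49.0, -90.0, 135.0], [55.0, -91.0, 134.0], [38.0, -91.0, 136.0], [45.0, -91.0, 134.0], [51.0, -91.0, 132.0], [36.0, -96.0, 136.0], [44.0, -93.0, 131.0], [49.0, -96.0, 132.0], [45.0, -85.0, 123.0], [48.0, -91.0, 126.0], [55.0, -91.0, 124.0], [44.0, -93.0, 124.0], [52.0, -91.0, 121.0], [46.0, -90.0, 118.0], [50.0, -94.0, 120.0], [46.0, -89.0, 114.0], [51.0, -93.0, 115.0], [45.0, -92.0, 113.0], [51.0, -93.0, 111.0], [45.0, -91.0, 108.0], [52.0, -91.0, 107.0], [51.0, -93.0, 104.0]]
side 74 [[38.0, -88.0, 142.0], [42.0, -82.0, 140.0], [38.0, -89.0, 139.0], [43.0, -89.0, 140.0], [48.0, -86.0, 139.0], [37.0, -94.0, 139.0], [41.0, -90.0, 137.0], [47.0, -92.0, 139.0], [51.0, -89.0, 138.0], [56.0, -82.0, 135.0], [40.0, -95.0, 137.0], [44.0, -92.0, 136.0], [49.0, -91.0, 136.0], [54.0, -88.0, 135.0], [42.0, -94.0, 133.0], [47.0, -94.0, 134.0], [52.0, -91.0, 133.0], [56.0, -86.0, 131.0], [47.0, -91.0, 130.0], [52.0, -92.0, 130.0], [55.0, -82.0, 126.0], [47.0, -93.0, 127.0], [52.0, -90.0, 127.0], [47.0, -93.0, 125.0], [52.0, -90.0, 124.0], [49.0, -90.0, 121.0], [54.0, -89.0, 121.0], [50.0, -94.0, 120.0], [55.0, -91.0, 119.0], [49.0, -90.0, 115.0], [53.0, -86.0, 114.0], [49.0, -89.0, 112.0], [53.0, -85.0, 110.0], [49.0, -92.0, 110.0], [43.0, -90.0, 106.0], [49.0, -90.0, 106.0], [44.0, -94.0, 105.0]]
```

The pawl is laid over: its nose arm stands at x≈50 and z up to about 140. I descend on the clockwise side of spoke_0.

```bash
python3 -m pendant '[{"angular":[0,0,0],"delta_pos":[0,0.003,0.035],"gripper":0},{"angular":[0,0,0],"delta_pos":[0,0,0.035],"gripper":0},{"angular":[0,0,0],"delta_pos":[0,0,0.032],"gripper":0},{"angular":[0,0,0],"delta_pos":[0,0,0.02],"gripper":0},{"angular":[0,0,0],"delta_pos":[0,0,0],"gripper":0},{"angular":[0,0,0],"delta_pos":[0,0,0],"gripper":0}]'
python3 - <<'E'
from h import *
s=monitor.observe(); print(s['time'],tocar(s['tool_pos']).round(1),s['force'])
im,d,P=grab('wrist'); cv2.imwrite('pics/w1.png',im)
E
```

```text
time: 6.35
tool_pos: [477.5, 235.2, 51.3]
tool_rot: [180.0, 0.0, 162.5]
force: [-0.0, 0.1, -0.1]
opening: 0.003
grip_force: 0.0
6.35 [-95.2  92.   51.3] [-0.0044244   0.06803626 -0.05766519]
```

View pics/w1.png

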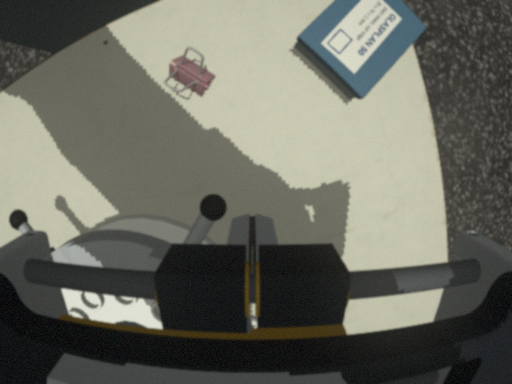

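The spoke ball at (213,208) is just counterclockwise of the fingertips at (250,220), with free space between them. I push in a gentle arc.

```bash
python3 -m pendant '[{"angular":[0,0,0],"delta_pos":[0,-0.007,0],"gripper":0},{"angular":[0,0,0],"delta_pos":[0,-0.007,0],"gripper":0},{"angular":[0,0,0],"delta_pos":[0.001,-0.006,0],"gripper":0},{"angular":[0,0,0],"delta_pos":[0.001,-0.006,0],"gripper":0},{"angular":[0,0,0],"delta_pos":[0.001,-0.007,0],"gripper":0},{"angular":[0,0,0],"delta_pos":[0.001,-0.007,0],"gripper":0},{"angular":[0,0,0],"delta_pos":[0.001,-0.006,0],"gripper":0},{"angular":[0,0,0],"delta_pos":[0,0,0],"gripper":0}]'
python3 -m pendant '[{"angular":[0,0,0],"delta_pos":[0.003,-0.006,0],"gripper":0},{"angular":[0,0,0],"delta_pos":[0.003,-0.006,0],"gripper":0},{"angular":[0,0,0],"delta_pos":[0.003,-0.006,0],"gripper":0},{"angular":[0,0,0],"delta_pos":[0.002,-0.006,0],"gripper":0},{"angular":[0,0,0],"delta_pos":[0,0,0],"gripper":0},{"angular":[0,0,0],"delta_pos":[0,0,0],"gripper":0}]'
python3 - <<'E'
from h import *
s=monitor.observe(); print(s['time'],tocar(s['tool_pos']).round(1),s['force'])
im,d,P=grab('wrist'); cv2.imwrite('pics/w2.png',im)
E
```

```text
time: 7.4
tool_pos: [458.1, 192.7, 50.5]
tool_rot: [-180.0, -0.0, 162.5]
force: [-0.0, -0.7, -0.4]
opening: 0.004
grip_force: 0.0
time: 8.15
tool_pos: [440.5, 173.7, 50.5]
tool_rot: [-180.0, -0.0, 162.5]
force: [0.5, 0.2, -0.2]
opening: 0.008
grip_force: 0.0
8.15 [-111.6   22.1   50.5] [ 0.4980421   0.2443044  -0.24510736]
```

View pics/w2.png

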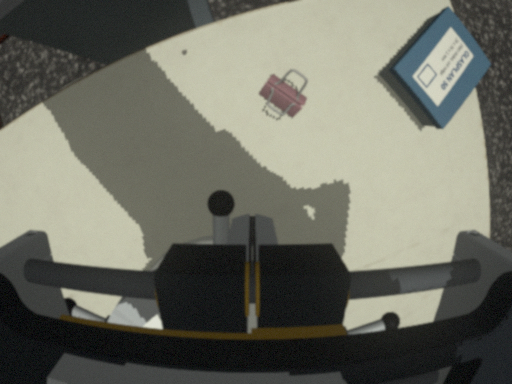

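```bash
cat >> h.py <<'E'
def ball(im,P,box=(185,170,250,222)):
    T=np.array(P['T']); f=192/np.tan(np.radians(P['vfov'])/2); a,b,c,e=box
    m=(im[b:e,a:c].max(2)<42).astype(np.uint8); m=cv2.morphologyEx(m,cv2.MORPH_OPEN,np.ones((5,5)))
    k,l,st,ce=cv2.connectedComponentsWithStats(m); i=1+np.argmin(ce[1:,1]); q=ce[i]+[a,b]
    x,y=q-[P['cx'],P['cy']]; r=np.hypot(x,y); d=T[:3,:3]@[x/r*np.sin(r/f),y/r*np.sin(r/f),np.cos(r/f)]
    p=tocar(T[:3,3]+d*(64-T[2,3])/d[2]); return q,st[i,4],p,np.hypot(*p[:2]),np.degrees(np.arctan2(p[1],p[0]))%360
E
python3 - <<'E'
from h import *
P=optics.camera_params('wrist'); s=monitor.observe()
print(ball(cv2.imread('pics/w2.png'),P))
w1=np.array([477.5,235.2,51.3]); P1=dict(P); T=np.array(P['T']); T[:3,3]+=w1-s['tool_pos']; P1['T']=T
print(ball(cv2.imread('pics/w1.png'),P1))
E
```

```text
(array([220.52238806, 203.24093817]), np.int32(469), array([-132.57832296,    3.67295905,   64.        ]), np.float64(132.62919115337485), np.float64(178.4130796647424))
(array([212.64377682, 206.96781116]), np.int32(466), array([-113.64858876,   68.71735985,   64.        ]), np.float64(132.80842319800908), np.float64(148.8408400224311))
```

The ball radius reads 132.6 mm at both places, so the frame is right, and the wheel has turned 29.6°. I push 8 mm more, to about 34° and short of the stop, then back off and check.

```bash
python3 -m pendant '[{"angular":[0,0,0],"delta_pos":[0.001,-0.004,0],"gripper":0},{"angular":[0,0,0],"delta_pos":[0,-0.004,0],"gripper":0},{"angular":[0,0,0],"delta_pos":[0,0,0],"gripper":0},{"angular":[0,0,0],"delta_pos":[0,0,0],"gripper":0}]'
python3 - <<'E'
from h import *
s=monitor.observe(); print(s['time'],tocar(s['tool_pos']).round(1),s['force'])
im,d,P=grab('wrist'); print(ball(im,P))
E
```

```text
time: 8.7
tool_pos: [437.1, 166.2, 50.5]
tool_rot: [-180.0, -0.0, 162.5]
force: [0.8, -0.2, -0.8]
opening: 0.001
grip_force: 0.0
8.7 [-112.5   14.    50.5] [ 0.75159043 -0.20151502 -0.83309662]
(array([219.16348195, 204.83227176]), np.int32(471), array([-132.56638761,   -5.3056381 ,   64.        ]), np.float64(132.67251757443253), np.float64(182.29189707462203))
```

The wheel is at 33.5° (0.584 rad). I back off, lift, and go around to the +x side of the upright nose arm.

```bash
python3 -m pendant '[{"angular":[0,0,0],"delta_pos":[0,0.012,0],"gripper":0},{"angular":[0,0,0],"delta_pos":[0,0,-0.04],"gripper":0},{"angular":[0,0,0],"delta_pos":[0,0,-0.041],"gripper":0},{"angular":[0,0,0],"delta_pos":[0,0,-0.041],"gripper":0},{"angular":[0,0,0],"delta_pos":[-0.039,-0.022,0],"gripper":0},{"angular":[0,0,0],"delta_pos":[-0.039,-0.022,0],"gripper":0},{"angular":[0,0,0],"delta_pos":[-0.039,-0.022,0],"gripper":0},{"angular":[0,0,0],"delta_pos":[-0.039,-0.023,0],"gripper":0},{"angular":[0,0,0],"delta_pos":[-0.041,-0.023,0],"gripper":0},{"angular":[0,0,0],"delta_pos":[0,0,0],"gripper":0}]'
python3 -c "
from h import *
s=monitor.observe(); print(s['time'],tocar(s['tool_pos']).round(1),s['force'])"
```

```text
time: 10.0
tool_pos: [596.7, 9.3, 172.1]
tool_rot: [-179.9, 0.0, 162.3]
force: [0.1, 0.7, -0.5]
opening: 0.005
grip_force: 0.0
10.0 [ 87.3 -86.6 172.1] [ 0.06043737  0.72000751 -0.50215698]
```

```bash
python3 -m pendant '[{"angular":[0,0,0],"delta_pos":[0,0,0.03],"gripper":0},{"angular":[0,0,0],"delta_pos":[0,0,0.029],"gripper":0},{"angular":[0,0,0],"delta_pos":[0,0,0],"gripper":0},{"angular":[0,0,0],"delta_pos":[0.006,0,0],"gripper":0},{"angular":[0,0,0],"delta_pos":[0.006,0,0],"gripper":0},{"angular":[0,0,0],"delta_pos":[0.006,0,0],"gripper":0},{"angular":[0,0,0],"delta_pos":[0.006,0,0],"gripper":0},{"angular":[0,0,0],"delta_pos":[0,0,0],"gripper":0}]'
python3 -m pendant '[{"angular":[0,0,0],"delta_pos":[0.006,0,0],"gripper":0},{"angular":[0,0,0],"delta_pos":[0.006,0,0],"gripper":0},{"angular":[0,0,0],"delta_pos":[0.006,0,0],"gripper":0},{"angular":[0,0,0],"delta_pos":[0.006,0,0],"gripper":0},{"angular":[0,0,0],"delta_pos":[0.005,0,0],"gripper":0},{"angular":[0,0,0],"delta_pos":[0,0,0],"gripper":0},{"angular":[0,0,0],"delta_pos":[0,0,0],"gripper":0}]'
python3 - <<'E'
from h import *
s=monitor.observe(); print(s['time'],tocar(s['tool_pos']).round(1),s['force'])
z=[]
for n,(u0,v0) in (('scene',(215,130)),('side',(225,130))):
    im,d,P=grab(n); z.append(cv2.resize(im[v0:v0+90,u0:u0+90],(400,400),interpolation=cv2.INTER_CUBIC))
cv2.imwrite('pics/c2.png',np.hstack(z))
E
```

```text
time: 11.0
tool_pos: [571.8, 19.1, 113.7]
tool_rot: [180.0, 0.0, 162.5]
force: [-0.7, -0.2, -0.4]
opening: 0.005
grip_force: 0.1
time: 11.88
tool_pos: [544.6, 27.6, 113.5]
tool_rot: [-180.0, 0.0, 162.5]
force: [0.4, 0.7, -0.5]
opening: 0.007
grip_force: 0.1
11.875 [ 32.1 -85.2 113.5] [ 0.40235658  0.74406867 -0.51326086]
```

View pics/c2.png

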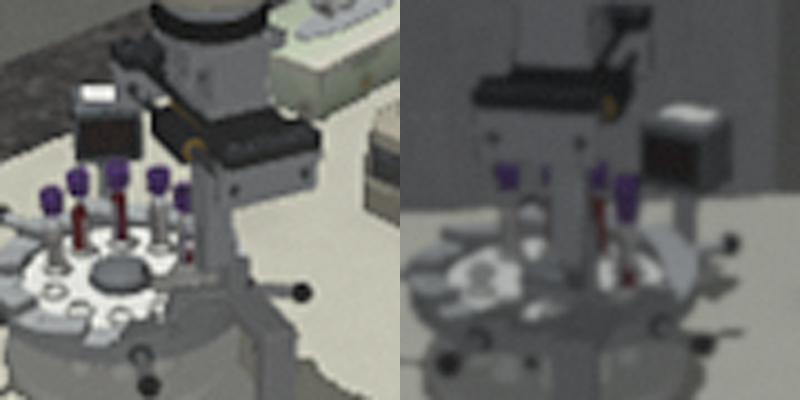

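The pawl has swung down ahead of the fingers, at about (150,285) in the left half. I pull the fingers clear along -x, then up, and look at it.

```bash
python3 -m pendant '[{"angular":[0,0,0],"delta_pos":[0.008,0,0],"gripper":0},{"angular":[0,0,0],"delta_pos":[0.008,0,0],"gripper":0},{"angular":[0,0,0],"delta_pos":[0.008,0,0],"gripper":0},{"angular":[0,0,0],"delta_pos":[0,0,-0.03],"gripper":0},{"angular":[0,0,0],"delta_pos":[0,0,-0.03],"gripper":0},{"angular":[0,0,0],"delta_pos":[0.04,0.03,0],"gripper":0},{"angular":[0,0,0],"delta_pos":[0.04,0.03,0],"gripper":0},{"angular":[0,0,0],"delta_pos":[0.04,0.04,0],"gripper":0},{"angular":[0,0,0],"delta_pos":[0,0,0],"gripper":0}]'
python3 - <<'E'
from h import *
s=monitor.observe(); print(s['time'],tocar(s['tool_pos']).round(1),s['force'])
z=[]
for n,(u0,v0) in (('scene',(215,130)),('side',(225,130))):
    im,d,P=grab(n); c=tocar(cloud(d,P)).reshape(-1,3)
    z.append(cv2.resize(im[v0:v0+90,u0:u0+90],(400,400),interpolation=cv2.INTER_CUBIC))
    q=c[(c[:,2]>104)&(c[:,2]<160)&(c[:,1]<-70)&(c[:,1]>-110)&(abs(c[:,0]-46)<70)]
    for lo in (104,112,120,128,136): print(n,lo,np.median(q[(q[:,2]>=lo)&(q[:,2]<lo+8)],0).round(1))
    w=np.load(n+'0.npz')['W'];c=tocar(w).reshape(-1,3)
    q=c[(c[:,2]>104)&(c[:,2]<160)&(c[:,1]<-70)&(c[:,1]>-110)&(abs(c[:,0]-46)<70)]
    for lo in (104,112,120,128,136): print(n,'start',lo,np.median(q[(q[:,2]>=lo)&(q[:,2]<lo+8)],0).round(1))
cv2.imwrite('pics/c3.png',np.hstack(z))
E
```

```text
time: 13.1
tool_pos: [435.0, 169.7, 173.6]
tool_rot: [180.0, -0.0, 162.9]
force: [-0.0, -0.4, -0.2]
opening: 0.0
grip_force: 0.0
13.1 [-115.6   16.6  173.6] [-0.01887579 -0.41923733 -0.16432115]
scene 104 [ 41.2 -90.9 106.8]
scene 112 [ 39.3 -89.7 115.9]
scene 120 [ 35.8 -92.  121.5]
scene 128 [ 33.9 -92.7 130.4]
scene 136 [ 31.8 -90.4 139.7]
scene start 104 [ 39.4 -90.9 106.5]
scene start 112 [ 37.5 -92.9 116.4]
scene start 120 [ 36.2 -91.3 122.2]
scene start 128 [ 33.  -94.  132.1]
scene start 136 [ 32.3 -92.9 141.8]
side 104 [ 43.4 -89.2 107.3]
side 112 [ 41.1 -89.9 115.5]
side 120 [ 39.1 -90.6 124.5]
side 128 [ 36.7 -92.8 131.2]
side 136 [ 34.7 -90.3 140.4]
side start 104 [ 43.4 -90.7 108. ]
side start 112 [ 41.6 -90.7 115.6]
side start 120 [ 38.9 -91.  122.8]
side start 128 [ 36.6 -92.1 131.4]
side start 136 [ 34.3 -89.7 139.9]
```

View pics/c3.png

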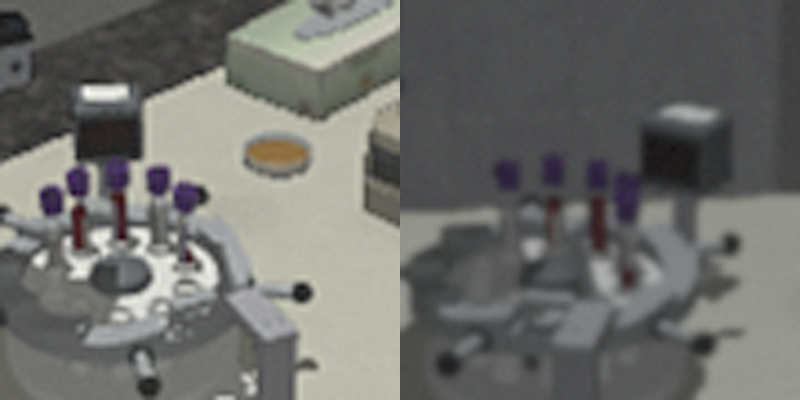

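The pawl's lever is back at its starting angle within measurement. Now I press the spoke gently to the stop so the pawl seats fully.

```bash
python3 -m pendant '[{"angular":[0,0,0],"delta_pos":[-0.003,0.014,0],"gripper":0},{"angular":[0,0,0],"delta_pos":[0,0,0.042],"gripper":0},{"angular":[0,0,0],"delta_pos":[0,0,0.042],"gripper":0},{"angular":[0,0,0],"delta_pos":[0,0,0.039],"gripper":0},{"angular":[0,0,0],"delta_pos":[0,-0.006,0],"gripper":0},{"angular":[0,0,0],"delta_pos":[0,-0.006,0],"gripper":0},{"angular":[0,0,0],"delta_pos":[0,-0.003,0],"gripper":0},{"angular":[0,0,0],"delta_pos":[0,0,0],"gripper":0}]'
python3 - <<'E'
from h import *
s=monitor.observe(); print(s['time'],tocar(s['tool_pos']).round(1),s['force'])
im,d,P=grab('wrist'); print(ball(im,P))
E
```

```text
time: 14.2
tool_pos: [440.3, 164.5, 51.5]
tool_rot: [179.9, 0.1, 162.5]
force: [-0.7, 0.0, 0.3]
opening: 0.005
grip_force: 0.0
14.2 [-109.    13.3   51.5] [-0.72569056  0.0054796   0.31587542]
(array([219.22601279, 198.74626866]), np.int32(469), array([-132.45823581,   -5.98930528,   64.        ]), np.float64(132.59357455359273), np.float64(182.58895439898888))
```

```bash
for i in 1; do python3 -m pendant '[{"angular":[0,0,0],"delta_pos":[0,-0.0015,0],"gripper":0},{"angular":[0,0,0],"delta_pos":[0,-0.0015,0],"gripper":0},{"angular":[0,0,0],"delta_pos":[0,0,0],"gripper":0}]' | grep -E 'tool_pos|force'; done
python3 -m pendant '[{"angular":[0,0,0],"delta_pos":[0,-0.001,0],"gripper":0},{"angular":[0,0,0],"delta_pos":[0,0,0],"gripper":0}]' | grep -E 'tool_pos|force'
python3 - <<'E'
from h import *
s=monitor.observe(); print(s['time'],tocar(s['tool_pos']).round(1),s['force'])
im,d,P=grab('wrist'); print(ball(im,P))
E
```

```text
tool_pos: [438.8, 161.5, 50.5]
force: [0.2, 0.6, -0.5]
grip_force: 0.2
tool_pos: [438.5, 160.5, 50.4]
force: [0.3, 0.8, -0.1]
grip_force: 0.2
14.875 [-109.5    9.    50.4] [ 0.32479338  0.80911199 -0.07462425]
(array([217.6440678 , 200.47457627]), np.int32(472), array([-132.17841853,  -11.13787105,   64.        ]), np.float64(132.64684879865626), np.float64(184.81658829871023))
```

```bash
python3 -m pendant '[{"angular":[0,0,0],"delta_pos":[0,-0.001,0],"gripper":0},{"angular":[0,0,0],"delta_pos":[0,0,0],"gripper":0}]' | grep -E 'tool_pos|force'
python3 - <<'E'
from h import *
im,d,P=grab('wrist'); print(ball(im,P)[4]-148.84)
E
```

```text
tool_pos: [438.2, 159.6, 50.5]
force: [1.0, -0.7, -0.3]
grip_force: 0.2
36.49582444102964
```

```bash
python3 -m pendant '[{"angular":[0,0,0],"delta_pos":[0,-0.001,0],"gripper":0},{"angular":[0,0,0],"delta_pos":[0,0,0],"gripper":0}]' | grep -E 'tool_pos|force'
python3 - <<'E'
from h import *
im,d,P=grab('wrist'); print(ball(im,P)[4]-148.84)
for n in ('scene','side'):
    im,d,P=grab(n); c=tocar(cloud(d,P)).reshape(-1,3)
    q=c[(c[:,2]>104)&(c[:,2]<160)&(c[:,1]<-70)&(c[:,1]>-110)&(abs(c[:,0]-46)<70)]
    for lo in (104,112,120,128,136): print(n,lo,np.median(q[(q[:,2]>=lo)&(q[:,2]<lo+8)],0).round(1))
E
```

```text
tool_pos: [437.9, 158.7, 50.5]
force: [1.9, 1.2, 0.7]
grip_force: 0.6
36.957537942763906
scene 104 [ 38.9 -89.9 108.3]
scene 112 [ 38.9 -93.3 117.8]
scene 120 [ 34.5 -91.9 123.4]
scene 128 [ 33.1 -94.6 133.4]
scene 136 [ 31.6 -93.6 140.5]
side 104 [ 43.8 -88.1 108.7]
side 112 [ 41.6 -90.5 115.9]
side 120 [ 39.  -90.5 124.5]
side 128 [ 36.9 -90.6 131.9]
side 136 [ 34.4 -90.6 140.3]
```

```bash
python3 -m pendant '[{"angular":[0,0,0],"delta_pos":[0,-0.001,0],"gripper":0},{"angular":[0,0,0],"delta_pos":[0,0,0],"gripper":0}]' | grep -E 'tool_pos|force'
python3 - <<'E'
from h import *
im,d,P=grab('wrist'); print(ball(im,P)[4]-148.84)
E
```

```text
tool_pos: [437.9, 158.2, 50.6]
force: [2.0, 5.6, -1.6]
grip_force: 2.6
37.085668118039706
```

The force has risen to 6 N and the wheel no longer moves, so it is on the stop with the pawl home. I back off, lift away and check.

```bash
python3 -m pendant '[{"angular":[0,0,0],"delta_pos":[0,0.004,0],"gripper":0},{"angular":[0,0,0],"delta_pos":[0,0.012,0],"gripper":0},{"angular":[0,0,0],"delta_pos":[0,0,-0.04],"gripper":0},{"angular":[0,0,0],"delta_pos":[0,0,-0.05],"gripper":0},{"angular":[0,0,0],"delta_pos":[0,0,-0.05],"gripper":0},{"angular":[0,0,0],"delta_pos":[0.05,0.02,0],"gripper":0},{"angular":[0,0,0],"delta_pos":[0.05,0.02,0],"gripper":0},{"angular":[0,0,0],"delta_pos":[0,0,0],"gripper":0},{"angular":[0,0,0],"delta_pos":[0,0,0],"gripper":0}]'
python3 - <<'E'
from h import *
z=[]
for n,(u0,v0) in (('scene',(195,130)),('side',(210,130))):
    im,d,P=grab(n); W=cloud(d,P); c=tocar(W).reshape(-1,3); o=im[v0:v0+100,u0:u0+100]
    z.append(cv2.resize(o,(400,400),interpolation=cv2.INTER_CUBIC))
    q=c[(c[:,2]>104)&(c[:,2]<160)&(c[:,1]<-70)&(c[:,1]>-110)&(abs(c[:,0]-46)<70)]
    for lo in (104,136): print(n,lo,np.median(q[(q[:,2]>=lo)&(q[:,2]<lo+8)],0).round(1))
    h=cv2.cvtColor(im,cv2.COLOR_BGR2HSV); m=((h[...,0]>120)&(h[...,0]<165)&(h[...,1]>60)).astype(np.uint8)
    k,l,st,ce=cv2.connectedComponentsWithStats(m)
    for i in range(1,k):
        if st[i,4]>12:
            p=tocar(np.nanmedian(W[l==i],0)); print('cap',ce[i].round(),p.round(1),np.degrees(np.arctan2(p[1],p[0])).round(1))
cv2.imwrite('pics/c4.png',np.hstack(z))
E
```

```text
time: 17.05
tool_pos: [359.4, 241.3, 190.6]
tool_rot: [-180.0, 0.0, 162.5]
force: [-0.0, -0.4, -0.3]
opening: 0.005
grip_force: 0.0
scene 104 [ 40.9 -90.5 105.1]
scene 136 [ 32.2 -90.3 140.3]
cap [240. 168.] [ 14.   43.4 124.3] 72.1
cap [231. 171.] [-16.2  40.9 127.1] 111.6
cap [249. 170.] [ 38.8  22.1 125.6] 29.6
cap [256. 173.] [ 47.   -8.5 126.5] -10.3
cap [226. 175.] [-43.5  25.5 127. ] 149.6
side 104 [ 43.3 -89.1 107.6]
side 136 [ 35.1 -91.2 140.8]
cap [258. 167.] [-12.3  42.3 127. ] 106.2
cap [248. 169.] [-38.4  26.7 127. ] 145.2
cap [268. 168.] [ 18.   41.3 128.1] 66.4
cap [275. 173.] [ 48.5   1.8 129.3] 2.1
```

View pics/c4.png

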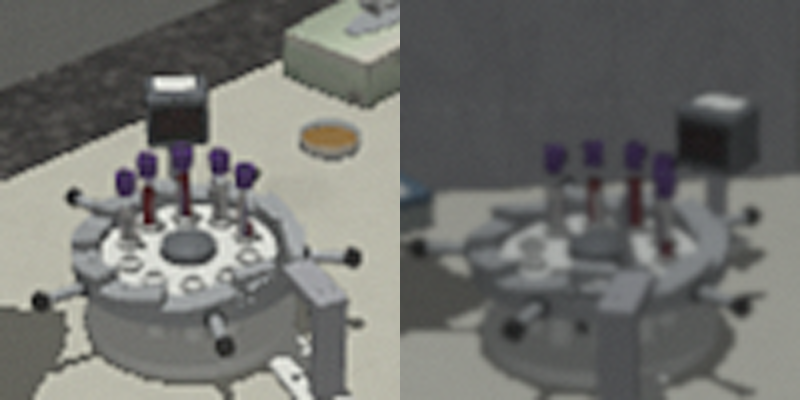

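A cap now stands at about 70° in front of the reader, one notch back. All five tubes are upright, the pawl lever is at its home angle, and the robot is clear.

```bash
python3 -c "
from cell import ticket
print(ticket.job_done())"
```

```text
the job is handed in; nothing more can be done
None
```

I handed the job in at about 17 s: the wheel is one notch back against its stop, the pawl lever measures at its home angle, the tube to be read stands before the reader's window, and all five tubes are upright; no verdict came back.

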